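# Back a candle turntable off by one notch

### The arm

A 6-joint arm with a two-finger parallel gripper is mounted at the origin on the work surface. World frame = base frame: x ahead of the robot, y to its left, z up, the work surface at z = 0. Lengths are in m, angles in rad, forces in N, time in s.
With the tool pointing down it reaches from about 0.275 to 0.875 m from the base axis. Payload 12.5 kg.
Tool frame: the origin (TCP) lies at the very end of the fingers, on their centre line; the grasp point (between the pads) lies 19 mm behind it; x points along the fingers, y is the direction in which the jaws open and shut, and the axes are right-handed (so a half turn about x gives the same grasp; the last joint's range is limited). The gripper opens to 85 mm and grips with 20 to 120 N. Pads are 22 mm wide; open, the fingers measure 114 mm over their backs; the gripper's body (76 mm by 85 mm) begins 54 mm behind the grasp point. The pads swing forward as they close: fully open they stand 13 mm farther back than shut.
Start: joints at [-0.085, 0.351, 1.652, -0, 1.139, -0.085], TCP at [0.55, 0, 0.231] pointing down, gripper open.
Joint ranges: [-2.75, 2.75], [-0.79, 2.1], [0.01, 2.65], [-1.57, 4.71], [0.07, 3.14], [-2.87, 2.87]. Speed limits (rad/s): [2.22, 2.22, 2.79, 3.14, 3.14, 3.14].

### API

Orientations are given as a 3x3 rotation matrix whose columns are the frame's x, y, z axes.
In Python, from bench import manip gives the robot as it stands. Calls block until the motion is done:
- manip.move_ptp(position, orientation): joint-space move of the TCP to a pose.
- manip.move_l(position, attitude=None, max_speed=0.15): straight line of the TCP; attitude=None keeps the orientation; max_speed is the mean speed in m/s.
- manip.move_j(angles): joint-space move.
- manip.set_gripper(opening, effort=None): opening from 0.0 (shut) to 1.0 (fully open); effort is the grip in N (None keeps the last); returns when the fingers have stopped.
- manip.dwell(seconds).
- manip.inverse_kinematics(position, orientation): joint angles nearest the present ones, or None.
- manip.grab_frame(name): name is "scene" or "side" or "wrist"; returns (picture, depth): 420x560x3 uint8, red, green, blue; 420x560 float32, m along the optical axis (not along the pixel's ray), 0 where there is no reading.
- manip.get_calibration(name): a dict with "camera_matrix" (3x3 intrinsics, pixels), "k1" (the pictures are not rectified: a ray, as slopes to the right and down, at radius r is drawn at 1 + k1 r^2 times it, then the intrinsics apply), "R" (3x3) and "t" (3): a world point X has camera coordinates R X + t. Camera axes: x right, y down, z forward; pixel columns grow to the right and rows downward; lengths in m; the calibration is good to about 2 mm. A picture is of the moment at which its call begins: read the wrist's pose just before it. get_calibration takes no time and is no camera call; for the wrist camera it gives the pose at the moment of the call.
A pose or a line that the arm cannot do raises manip.Unreachable and nothing moves.
- manip.sign_off(): hands the job in, once; it reports no verdict.
Trained networks look in the newest picture that a camera, given by its name, has taken for a name from the list of things; names that differ only in an ending like _2 or _b are one class to them, and where a whole thing is asked for, a point or a joint stands for the part that bears it (a point fixed in the world has none). Each returns a list of dicts, best first, with "confidence" (0 to 1); they miss things now and then, are a little off and sometimes report something else, mostly with a low value. They report only what shows in the picture. A call takes as long as a camera call. They do not tell look-alikes from the thing itself.
- manip.look_for(camera, name): "at" ([x, y, z] in m, in world coordinates, good to about 4 mm: the middle of the surface that is visible of it).
Readings, each from a call of its own:
- manip.current_time(): time.
- manip.current_qpos(): joint angles.
- manip.current_joint_vel(): joint speeds.
- manip.current_joint_torque(): joint torques, N m.
- manip.current_ee_pos(): TCP position.
- manip.current_tcp_rot(): TCP orientation.
- manip.current_force(): force on the tool from outside, world axes, zero at the start.
- manip.current_ft_torque(): the same for the moment, N m.
- manip.current_grip_width(): opening from 0.0 (shut) to 1.0 (fully open).
Only numpy, scipy, OpenCV 4.12 (cv2) and the standard library are available. Lean on these libraries where they do the work, as an engineer would, in place of code of your own. Each camera call takes 0.05 s, during which the arm holds its last target.

### The job

The candle turntable has run one notch too far: with a fingertip push the red ball lever over to lift the brass ratchet pawl out of the teeth, then push the wheel backward (clockwise from above) one notch by one of its blue pegs. Push the lever back so that the pawl drops fully into that next notch. Grasp and lift nothing, keep the orange candle standing in the middle of the wheel, and leave the other loose things where they are.

Things in the scene. Friction and masses are not known exactly. Their poses are not given: they have to be found in the camera images.
- board: Fixed grey board of the turntable, 310 x 350 mm, top 15 mm above the table, placed and turned anew each time. Origin: on the table exactly under the wheel's vertical axis; z up. In its frame the pawl's tip stands at polar angle about 133 degrees, radius 96 mm, and the lever's pivot at about 106 degrees, radius 160 mm.
- wheel (a joint): Turn of the wheel, rad; positive = forward = counter-clockwise from above (yellow arrow on the board). One notch = 0.524. At 0 a tooth's upright face touches the pawl's tip and blocks backward turning while the pawl is down; from 0 to 0.17 is free play. Starts at 0.02 to 0.13. After one notch back the pawl drops fully in with the wheel anywhere from -0.51 to -0.36.
- wheel_top (a point): Centre of the wheel's top face, 41 mm above the table, on its vertical axis. Aluminium disc 210 mm across with a ring of 12 dark saw teeth on top: radius 86 to 104 mm, 10 mm high, an upright face on the clockwise side, a ramp on the other, then a flat gap. The wheel has friction (about 0.12 N m, 2 N at a peg) and stays where it is left.
- pawl (a joint): Lift of the brass pawl and its red ball lever (one piece), rad: 0 = fully down in a notch (stop), 0.9 = lifted, lever leaning the other way (stop). The ball is a tumbler weight: past about 0.6 it falls on to 0.9 and stays there; below about 0.5 it falls back to 0 or on to the tooth below. The tip clears the teeth above 0.15. Less than 1 N at the ball moves it.
- pawl_tip (a point): Middle of the underside of the brass pawl's tip, a block 14 mm (radial) by 8 mm that drops into the notch between two teeth; its arm runs 78 mm from there to the pivot, over the teeth, in a plane 44 mm nearer the wheel's axis than the lever. It rises about 65 mm when lifted.
- knob (a point): Centre of the red ball (22 mm across) on the end of the lever rod (8 mm thick, 60 mm from pivot axis to ball centre). At pawl = 0 it leans 0.40 rad from upright to one side of the pivot, at 0.9 it leans 0.50 rad to the other side. About 119 mm above the table at pawl = 0, 124 mm upright, 117 mm at 0.9.
- pivot (a point): Point on the lever's horizontal pivot axis below the ball's path, 64 mm above the table; a grey post 72 mm tall stands on the wheel's side of it. To lift the pawl push the ball horizontally, over the pivot to its other side, along the board's direction at +45 degrees (equal parts board +x and +y); to drop the pawl push it back the opposite way. The pivot axis lies at -45 degrees.
- peg0 (a point): Centre of the top of a blue upright peg fixed on the wheel: 12 mm across, 55 mm tall from the wheel's top, its top 96 mm above the table, 70 mm from the wheel's axis. The four pegs stand 90 degrees apart; at wheel = 0 this one is at 45 degrees in the board's frame.
- peg1 (a point): Same, at 135 degrees in the board's frame when wheel = 0 (beside the pawl's tip).
- peg2 (a point): Same, at 225 degrees when wheel = 0.
- peg3 (a point): Same, at 315 degrees when wheel = 0 (far from the pawl).
- work_candle: Loose rust-orange candle 50 mm across and 45 mm tall standing on the middle of the wheel (origin: centre of its underside). It turns with the wheel and must stay there, upright.
- wine_candle: Loose dark red candle, 40 mm across, 55 mm tall, on a corner of the board. Leave alone. Origin under its centre.
- green_candle: Loose dark green candle, 42 mm across, 42 mm tall, on the opposite corner of the board. Leave alone. Origin under its centre.
- brown_candle: Loose brown pillar candle, 68 mm across, 90 mm tall, on the table. Leave alone.
- jar: Loose amber jar with a steel lid, 64 mm across, 85 mm tall, on the table. Leave alone.
- wrench: Loose wrench lying on the table. Leave alone.
Not all that is in view belongs to the job. There is more than one size of the work_candle; the job needs the smallest.

How it is judged:
By the outcome, as a careful person would: the job done as asked, in the order asked, and still so for the second after the job is handed in, with the robot touching nothing.
It also fails if it takes over 58 s, if anything falls off the work surface, if the arm or the gripper's body presses on something with over 40 N, if the wrist force passes 120 N, or if a joint passes its speed limit or range.

## Working session

There is one attempt and no reset: what is moved stays moved. The work goes in short steps, each a Python script; the robot and the scene stay as the last script left them, time stands still between calls to the robot, and variables do not carry over. Pictures are saved under pics/ and viewed, and the job is handed in when it is done.

```bash
ls; mkdir -p pics; python3 - <<'E'
from bench import manip
import cv2
for n in("scene","side","wrist"):
    p,d=manip.grab_frame(n); cv2.imwrite(f"pics/a_{n}.png",p[:,:,::-1])
    for k in(["knob","pivot","pawl_tip","wheel_top","work_candle","peg0","board","wine_candle","green_candle"] if n!="wrist" else []):
        print(n,k,[(r["at"].__class__ and [round(float(x),3) for x in r["at"]],round(r["confidence"],2)) for r in manip.look_for(n,k)][:5])
print(manip.current_time())
E
```

```text
pics
scene knob [([0.633, -0.014, 0.013], 0.55), ([0.544, 0.055, 0.072], 0.53)]
scene pivot [([0.635, -0.013, 0.01], 0.9)]
scene pawl_tip [([0.543, 0.055, 0.074], 0.76), ([0.628, -0.056, 0.039], 0.39)]
scene wheel_top [([0.628, -0.052, 0.04], 0.83), ([0.543, 0.051, 0.073], 0.63)]
scene work_candle [([0.387, -0.011, 0.046], 0.67), ([0.606, -0.062, 0.075], 0.65), ([0.548, 0.192, 0.051], 0.6)]
scene peg0 [([0.63, -0.052, 0.045], 0.8)]
scene board [([0.636, -0.011, 0.012], 0.85)]
scene wine_candle [([0.497, -0.204, 0.052], 0.52)]
scene green_candle [([0.711, 0.08, 0.049], 0.7), ([0.63, -0.057, 0.04], 0.61), ([0.545, 0.054, 0.071], 0.3)]
side knob [([0.542, 0.03, 0.064], 0.8), ([0.588, -0.129, 0.015], 0.32), ([0.599, -0.114, 0.039], 0.22)]
side pivot [([0.587, -0.13, 0.016], 0.74), ([0.594, -0.099, 0.079], 0.68)]
side pawl_tip [([0.543, 0.028, 0.068], 0.48), ([0.487, -0.232, 0.058], 0.2)]
side wheel_top [([0.591, -0.116, 0.042], 0.86)]
side work_candle [([0.53, 0.159, 0.044], 0.93), ([0.37, -0.05, 0.049], 0.84), ([0.598, -0.099, 0.081], 0.7)]
side peg0 [([0.597, -0.115, 0.038], 0.93), ([0.584, -0.13, 0.017], 0.53)]
side board [([0.587, -0.128, 0.016], 0.64), ([0.594, -0.116, 0.039], 0.39), ([0.541, 0.034, 0.069], 0.28), ([0.487, -0.233, 0.055], 0.28)]
side wine_candle [([0.489, -0.231, 0.057], 0.9), ([0.594, -0.114, 0.04], 0.58)]
side green_candle [([0.704, 0.055, 0.045], 0.75)]
1.05
```

View pics/a_scene.png

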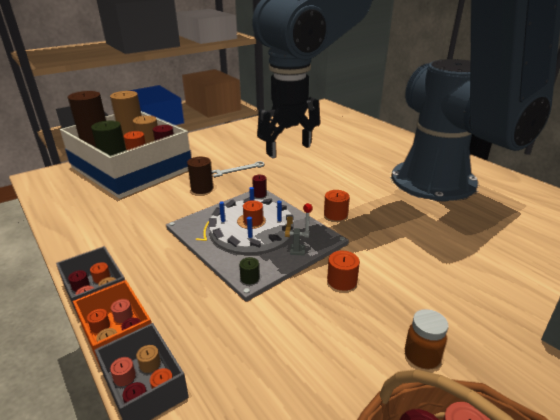

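View pics/a_side.png

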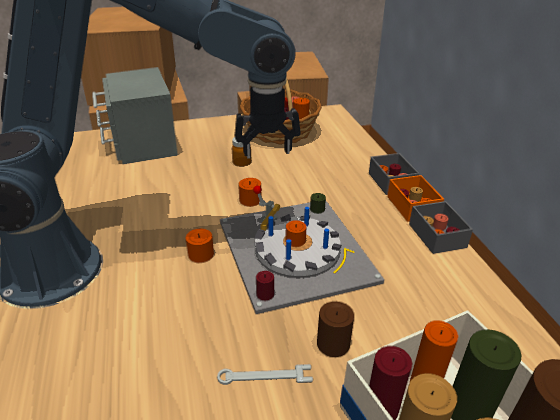

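View pics/a_wrist.png

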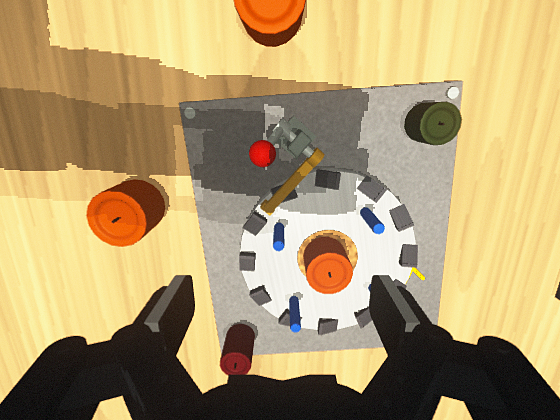

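The wrist view shows everything: the ball at (262,153), the brass pawl from (318,157) to (268,208), pegs at (278,237), (372,222), (295,315), and the work candle at (330,270). Next I'll turn these into positions.

```bash
cat > h.py <<'E'
from bench import manip
import cv2, numpy as np
def cloud(n):
    c=manip.get_calibration(n); p,d=manip.grab_frame(n)
    K=np.array(c["camera_matrix"],float);k1=c["k1"];R=np.array(c["R"]);t=np.array(c["t"])
    v,u=np.mgrid[:420,:560].astype(float)
    x=(u-K[0,2])/K[0,0]; y=(v-K[1,2])/K[1,1]; rd=np.hypot(x,y); r=rd.copy()
    for _ in range(20): r=rd/(1+k1*r*r)
    s=1/(1+k1*r*r); D=np.stack([x*s,y*s,np.ones_like(x)],-1)
    X=(D*d[...,None].astype(float)-t)@R
    C=-R.T@t
    return p,d,X,D@R,C
def plane(D,C,z): # ray meets height z
    return C+D*((z-C[2])/D[...,2])[...,None]
def masks(p):
    h=cv2.cvtColor(p,cv2.COLOR_RGB2HSV).astype(int)
    red=((h[...,0]<4)|(h[...,0]>176))&(h[...,1]>200)&(h[...,2]>90)
    blue=(h[...,0]>105)&(h[...,0]<130)&(h[...,1]>140)&(h[...,2]>60)
    org=(h[...,0]>=3)&(h[...,0]<14)&(h[...,1]>200)&(h[...,2]>60)
    return red,blue,org,h
def comps(m,amin=15):
    n,l,s,c=cv2.connectedComponentsWithStats(m.astype(np.uint8),connectivity=8)
    return [(l==i,s[i,4],c[i]) for i in range(1,n) if s[i,4]>=amin]
E
python3 - <<'E'
from h import *
np.set_printoptions(precision=4,suppress=True)
for n in("wrist","scene","side"):
    p,d,X,D,C=cloud(n); red,blue,org,h=masks(p)
    print(n,"cam",C)
    ok=d>0
    for nm,m in(("red",red),("blue",blue),("org",org)):
        for mm,a,c in comps(m&ok):
            P=X[mm]
            if P[:,2].max()>0.2 or np.abs(P[:,0]-.6).max()>.3: continue
            z=np.percentile(P[:,2],97); top=P[P[:,2]>z-.004]
            print(nm,a,c.round(),"med",np.median(P,0),"top",top.mean(0),len(top))
np.savez("w0.npz")
E
```

```text
wrist cam [0.5495 0.0814 0.3738]
red 540 [262. 153.] med [0.5337 0.0504 0.1275] top [0.5334 0.0494 0.1286] 328
blue 156 [375. 223.] med [ 0.6425 -0.0233  0.0953] top [ 0.6426 -0.0252  0.0958] 99
blue 166 [278. 238.] med [ 0.5457 -0.041   0.0947] top [ 0.5457 -0.0433  0.0957] 93
blue 84 [296. 326.] med [ 0.5648 -0.1398  0.0955] top [ 0.5641 -0.1405  0.0957] 73
org 2477 [271.  19.] med [0.5394 0.161  0.0559] top [0.5381 0.1611 0.0582] 1266
org 3663 [125. 212.] med [ 0.3769 -0.0235  0.0557] top [ 0.3698 -0.028   0.0584] 1699
org 1434 [329. 273.] med [ 0.5992 -0.0803  0.0846] top [ 0.5993 -0.08    0.0849] 1207
scene cam [1.0704 0.6942 0.6388]
red 48 [308. 208.] med [0.5393 0.056  0.1235] top [0.5372 0.054  0.1275] 20
blue 50 [252. 193.] med [ 0.567  -0.1362  0.0817] top [ 0.565  -0.1374  0.0941] 12
blue 65 [279. 210.] med [ 0.5494 -0.0396  0.0737] top [ 0.5483 -0.0414  0.0943] 9
blue 67 [222. 211.] med [ 0.6647 -0.1183  0.0712] top [ 0.6638 -0.1194  0.0942] 9
blue 77 [249. 226.] med [ 0.6467 -0.0207  0.0741] top [ 0.6457 -0.0223  0.094 ] 16
org 290 [133. 139.] med [ 0.731  -0.497   0.148
[... 1001 characters left out ...]
6 -0.1455  0.0729] top [ 0.5639 -0.1431  0.0951] 16
blue 26 [348. 394.] med [ 0.5649 -0.5269  0.065 ] top [ 0.5648 -0.5253  0.0653] 21
blue 16 [358. 408.] med [ 0.5713 -0.5548  0.063 ] top [ 0.5713 -0.5561  0.0642] 11
org 20 [286. 101.] med [0.7569 0.5912 0.1219] top [0.7593 0.6055 0.1257] 7
org 270 [302. 106.] med [0.802  0.5487 0.1167] top [0.8034 0.5663 0.1292] 57
org 478 [249. 191.] med [0.5315 0.1596 0.0491] top [0.5357 0.1728 0.0624] 113
org 426 [296. 233.] med [ 0.5981 -0.0968  0.0812] top [ 0.5995 -0.0831  0.0857] 154
org 777 [200. 245.] med [ 0.3693 -0.0502  0.0521] top [ 0.3689 -0.0315  0.0583] 245
org 1749 [435. 349.] med [ 0.7146 -0.5231  0.1386] top [ 0.7257 -0.5124  0.1555] 503
```

Pegs give the wheel centre at about (0.6035, -0.0825), with a radius of 70 mm and tops at 96 mm. The ball offset and board edge both put the board yaw at about 4°, so the wheel starts near 0.115. I'll confirm the yaw from the board edge, then push the lever.

```bash
cat >> h.py <<'E'
W=np.array([.6035,-.0825]); YAW=np.radians(4.0)
def rz(a): return np.array([[np.cos(a),-np.sin(a)],[np.sin(a),np.cos(a)]])
U=rz(YAW)@np.array([1,1])/2**.5
PIV=W+rz(YAW)@(.160*np.array([np.cos(np.radians(106)),np.sin(np.radians(106))]))
def rot(zdir): # tool x down, tool z along +-zdir
    z=np.array([zdir[0],zdir[1],0]);z/=np.linalg.norm(z); x=np.array([0,0,-1.]); y=np.cross(z,x)
    return np.stack([x,y,z],1)
def best(pos,zdir):
    c=[]
    for s in(1,-1):
        R=rot(s*np.array(zdir)); q=manip.inverse_kinematics(pos,R)
        if q is not None: c.append((abs(np.array(q)-np.array(manip.current_qpos())).max(),s,R))
    c.sort(key=lambda a:a[0]); return c[0]
def state(n="wrist",name=None):
    p,d,X,D,C=cloud(n)
    if name: cv2.imwrite(f"pics/{name}.png",p[:,:,::-1])
    red,blue,org,h=masks(p); ok=d>0; out={"t":manip.current_time()}
    for mm,a,c in comps(red&ok):
        P=X[mm]; m=np.median(P,0)
        if np.hypot(*(m[:2]-PIV))<.05 and m[2]>.09:
            z=P[:,2].max(); out["ball_u"]=float((P.mean(0)[:2]-PIV)@U); out["ballz"]=z; out["ball"]=P.mean(0)
    A=[]
    for mm,a,c in comps(blue&ok,8):
        P=X[mm]; P=P[P[:,2]>P[:,2].max()-.006]; m=P.mean(0)
        if abs(np.hypot(*(m[:2]-W))-.07)<.012 and m[2]>.08:
            a=np.arctan2(*(m[:2]-W)[::-1])-YAW-np.pi/4
            A.append(round(float(a),3))
    out["pegangles"]=A
    for mm,a,c in comps(org&ok,30):
        P=X[mm]; z=np.percentile(P[:,2],97); T=P[P[:,2]>z-.003]; m=T.mean(0)
        if np.hypot(*(m[:2]-W))<.06: out["candle"]=m
    return out
E
python3 - <<'E'
from h import *
np.set_printoptions(precision=4,suppress=True)
p,d,X,D,C=cloud("wrist"); P=plane(D,C,.015)
for a,b in(((102,180),(82,462)),((102,180),(345,218)),((82,462),(345,436))):
    e=P[b]-P[a]; print(np.degrees(np.arctan2(e[1],e[0])),np.linalg.norm(e),P[a],P[b])
print(state()); print(PIV,U,manip.current_tcp_rot())
pos=np.r_[PIV-.068*U,.20]
c=best(pos,U); print(c, manip.inverse_kinematics(pos,c[2]))
E
```

```text
3.819748997006664 0.3056263836245191 [0.4379 0.0912 0.015 ] [0.7428 0.1116 0.015 ]
-86.48866986442678 0.3277979212790961 [0.4379 0.0912 0.015 ] [ 0.4579 -0.236   0.015 ]
-85.42519797979692 0.34847161684009764 [0.7428 0.1116 0.015 ] [ 0.7706 -0.2358  0.015 ]
{'t': 1.3, 'ball_u': -0.023277152016379126, 'ballz': np.float64(0.13114656944976077), 'ball': array([0.5337, 0.0501, 0.1269]), 'pegangles': [0.117, 0.175, 1.692, -3.023], 'candle': array([ 0.5992, -0.0793,  0.0856])}
[0.5488 0.0679] [0.6561 0.7547] [[-0.  1.  0.]
 [-0.  0. -1.]
 [-1. -0.  0.]]
(np.float64(0.7406478970480642), -1, array([[ 0.    ,  0.7547, -0.6561],
       [ 0.    , -0.6561, -0.7547],
       [-1.    ,  0.    ,  0.    ]])) [-0.0595  0.3056  1.801  -0.      1.035   0.656 ]
```

```bash
python3 - <<'E'
from h import *
np.set_printoptions(precision=4,suppress=True)
manip.set_gripper(0.0)
pos=np.r_[PIV-.068*U,.17]
R=best(pos,U)[2]
manip.move_ptp(pos,R); print(state(name="b0"))
manip.move_l(np.r_[PIV-.068*U,.108],max_speed=.1)
for u in(-.03,-.015,-.006):
    manip.move_l(np.r_[PIV+u*U,.108],max_speed=.06); print(u,manip.current_force())
s=state("side","b_side"); print(s)
state("scene","b_scene"); state("wrist","b_wrist")
E
```

```text
{'t': 2.8583, 'ball_u': -0.02272369382386057, 'ballz': np.float64(0.13180941368796198), 'ball': array([0.5344, 0.0502, 0.1269]), 'pegangles': [0.115, -1.456, 1.688, -3.031], 'candle': array([ 0.5998, -0.0799,  0.0855])}
-0.03 [-0.1337 -0.3962 -1.087 ]
-0.015 [-0.5261  0.2072  0.6608]
-0.006 [-0.5972 -0.8242 -0.2377]
{'t': 5.1583, 'ball_u': 0.023139842636350126, 'ballz': np.float64(0.12479298317193555), 'ball': array([0.5705, 0.0796, 0.12  ]), 'pegangles': [0.098, 1.722, -1.498, -3.002], 'candle': array([ 0.5993, -0.0828,  0.086 ])}
```

```bash
cd pics; python3 -c "
import cv2,numpy as np
a=cv2.imread('b_side.png')[140:300,180:400];b=cv2.imread('b_scene.png')[140:300,180:400]
cv2.imwrite('b_mix.png',cv2.resize(np.hstack([a,b]),(800,292)))"
```

```text
(no output)
```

View pics/b_mix.png

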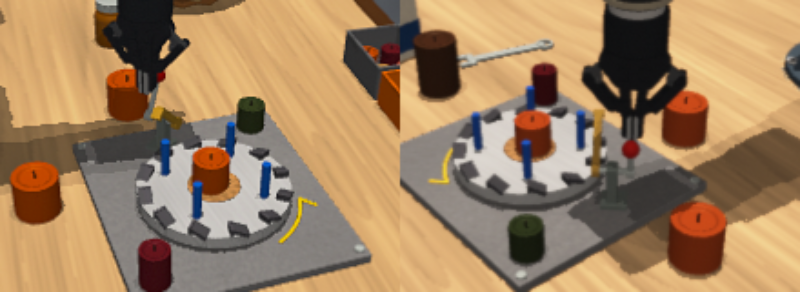

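View pics/b_wrist.png

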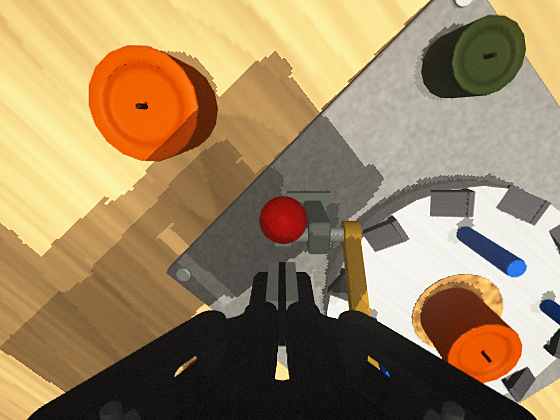

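The lever is over: the ball at (283,220) in the wrist view has fallen ahead of the finger and the brass arm stands upright. Next I retreat and push peg3 clockwise.

```bash
cat >> h.py <<'E'
def pegpose(w,gap,z,base=-np.pi/4,r=.070):
    a=YAW+base+w; er=np.array([np.cos(a),np.sin(a)]); t=np.array([np.sin(a),-np.cos(a)])
    return np.r_[W+r*er-gap*t,z],t
E
python3 - <<'E'
from h import *
np.set_printoptions(precision=4,suppress=True)
manip.move_l(np.r_[PIV-.04*U,.108],max_speed=.1)
manip.move_l(np.r_[PIV-.04*U,.19],max_speed=.15)
print(state("side"),"\n",state("scene"))
pos,t=pegpose(.12,.036,.15); c=best(pos,t); s=c[1]; print(c[0],s,pos)
pe,te=pegpose(-.45,.017,.066); print("end ik",manip.inverse_kinematics(pe,rot(s*te)))
p1=pos.copy();p1[2]=.19
manip.move_ptp(p1,rot(s*t)); print(state("wrist","c0"))
p1[2]=.066; manip.move_l(p1,max_speed=.1); print(manip.current_force())
for w in(.12,.02,-.08,-.18,-.28,-.36,-.40):
    p,t=pegpose(w,.017,.066); manip.move_l(p,rot(s*t),max_speed=.06); print(w,manip.current_force())
print(state("side","c_side"),"\n",state("scene","c_scene"))
E
```

```text
{'t': 6.5, 'ball_u': 0.02295192853994009, 'ballz': np.float64(0.12811359079576337), 'ball': array([0.5672, 0.0823, 0.1213]), 'pegangles': [0.09, 1.718, -1.489, -3.003], 'candle': array([ 0.6005, -0.0826,  0.0861])} 
 {'t': 6.55, 'ball_u': 0.036571039569950656, 'ballz': np.float64(0.1274768730175432), 'ball': array([0.5731, 0.0952, 0.1207]), 'pegangles': [-3.033, 1.637, -1.4, 0.103], 'candle': array([ 0.6024, -0.077 ,  0.0847])}
0.4361087892547504 1 [ 0.6816 -0.092   0.15  ]
end ik [-0.2837  0.7384  1.4544 -0.      0.9488  0.8819]
{'t': 7.4333, 'ball_u': 0.026633645635397784, 'ballz': np.float64(0.12063724192983838), 'ball': array([0.5741, 0.0812, 0.1175]), 'pegangles': [0.093, 1.686, -1.442], 'candle': array([ 0.599 , -0.0786,  0.0857])}
[ 0.7664  0.335  -0.5459]
0.12 [ 0.5355  0.4251 -0.5986]
0.02 [ 0.159   0.0327 -0.1456]
-0.08 [ 0.7248  0.3888 -0.0299]
-0.18 [ 0.6015  0.8452 -0.0904]
-0.28 [-0.8259  0.6402  0.0289]
-0.36 [-0.728  -0.8837  0.7904]
-0.4 [-0.2292 -0.2382 -0.3639]
{'t': 10.9083, 'ball_u': 0.02344732908201574, 'ballz': np.float64(0.12885856985109936), 'ball': array([0.5674, 0.0828, 0.1211]), 'pegangles': [1.178, -3.505, -1.995], 'candle': array([ 0.6015, -0.0808,  0.0855])} 
 {'t': 10.9583, 'ball_u': 0.03517979173560113, 'ballz': np.float64(0.12719413061480883), 'ball': array([0.5724, 0.094 , 0.1211]), 'pegangles': [-3.548, 1.122, -0.405], 'candle': array([ 0.6054, -0.0733,  0.0848])}
```

```bash
cd pics; python3 -c "
import cv2,numpy as np
a=cv2.imread('c_side.png')[140:300,180:400];b=cv2.imread('c_scene.png')[140:300,180:400]
cv2.imwrite('c_mix.png',cv2.resize(np.hstack([a,b]),(800,292)))"
```

```text
(no output)
```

View pics/c_mix.png

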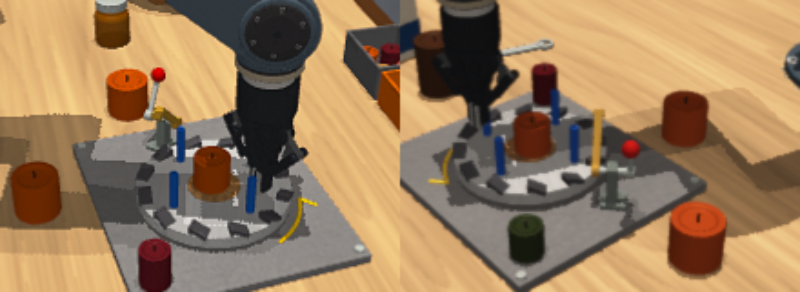

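Wheel is at about -0.405, matching the command. A little more puts it mid-window, then I retreat and measure from above.

```bash
python3 - <<'E'
from h import *
np.set_printoptions(precision=4,suppress=True)
s=1
p,t=pegpose(-.435,.017,.066); manip.move_l(p,rot(s*t),max_speed=.05)
p,t=pegpose(-.435,.032,.066); manip.move_l(p,rot(s*t),max_speed=.08)
p[2]=.2; manip.move_l(p,max_speed=.15)
# above the far side of ball
pos=np.r_[PIV+.075*U,.2]; R=best(pos,U)[2]
q=np.r_[.55,0,.26]; manip.move_ptp(q,R); print(state("wrist","d0")); print(state("side")["pegangles"],state("scene")["pegangles"])
E
```

```text
{'t': 13.4, 'ball_u': 0.028108571246747018, 'ballz': np.float64(0.12981838336472112), 'ball': array([0.5685, 0.0879, 0.1244]), 'pegangles': [-0.415, -0.453, 1.125, -2.017, -3.578], 'candle': array([ 0.602 , -0.0783,  0.0856])}
[1.156, -0.469, -3.541, -2.031] [-3.597, -1.956, 1.059, -0.425]
```

View pics/d0.png

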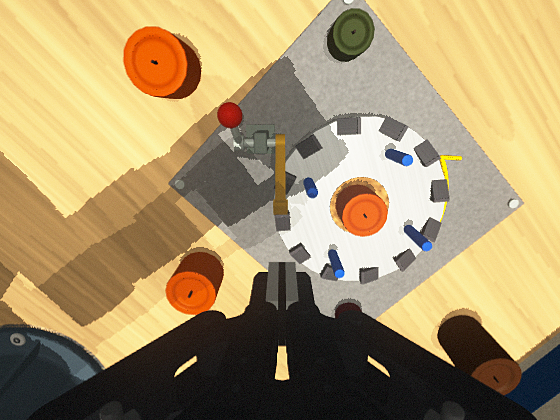

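Wheel averages about -0.44 in all three views, the candle is centred and the pawl is still up. Now I push the lever back.

```bash
python3 - <<'E'
from h import *
np.set_printoptions(precision=4,suppress=True)
pos=np.r_[PIV+.075*U,.2]; R=best(pos,U)[2]
manip.move_ptp(pos,R)
manip.move_l(np.r_[PIV+.075*U,.108],max_speed=.12)
for u in(.04,.02,.008,.002):
    manip.move_l(np.r_[PIV+u*U,.108],max_speed=.06); print(u,manip.current_force())
manip.dwell(.3); print(state("side"))
manip.move_l(np.r_[PIV+.05*U,.108],max_speed=.12)
manip.move_l(np.r_[PIV+.05*U,.2],max_speed=.15)
manip.move_ptp(np.r_[.55,0,.26],manip.current_tcp_rot())
print(state("wrist","e0"));print(state("side","e_side"));print(state("scene","e_scene"))
p,d,X,D,C=cloud("wrist"); h=masks(p)[3]
m=(h[...,0]>15)&(h[...,0]<25)&(h[...,1]>150)&(d>0)
L=rz(YAW).T
Q=(X[...,:2]-W)@L.T; 
m&=(np.hypot(Q[...,0],Q[...,1])<.16)&(np.hypot(Q[...,0],Q[...,1])>.085)&(X[...,2]>.045)
P=X[m]; B=Q[m]; r=np.hypot(*B.T); a=np.degrees(np.arctan2(B[:,1],B[:,0]))
k=(r<.105)&(a>115); print(len(P),"tip top z",np.median(P[k][:,2]) if k.any() else None, np.median(a[k]),"maxz",P[:,2].max())
E
```

```text
0.04 [-0.5342  0.8716 -1.0183]
0.02 [-0.4505  0.1107  0.5324]
0.008 [-0.3388 -0.6784  0.0858]
0.002 [-0.5047 -0.2527 -0.0774]
{'t': 17.225, 'ball_u': -0.030094613039895336, 'ballz': np.float64(0.13107245505698303), 'ball': array([0.5323, 0.0423, 0.1244]), 'pegangles': [1.147, -0.469, -3.549, -2.04], 'candle': array([ 0.602 , -0.0792,  0.0861])}
{'t': 19.1583, 'ball_u': -0.022748963020515437, 'ballz': np.float64(0.1317098271386775), 'ball': array([0.5351, 0.0496, 0.127 ]), 'pegangles': [-0.451, 1.125, -2.016, -3.577], 'candle': array([ 0.6019, -0.0784,  0.0856])}
{'t': 19.2083, 'ball_u': -0.029700283040641273, 'ballz': np.float64(0.1316889118306269), 'ball': array([0.5323, 0.0428, 0.1236]), 'pegangles': [1.153, -0.479, -3.548, -2.027], 'candle': array([ 0.6016, -0.0808,  0.0861])}
{'t': 19.2583, 'ball_u': -0.015700405053547178, 'ballz': np.float64(0.12918696480559239), 'ball': array([0.5392, 0.0554, 0.1233]), 'pegangles': [-3.592, -1.978, 1.065, -0.428], 'candle': array([ 0.6047, -0.0751,  0.085 ])}
783 tip top z 0.06317750133885164 125.00535872023977 maxz 0.3511452337761827
```

View pics/e0.png

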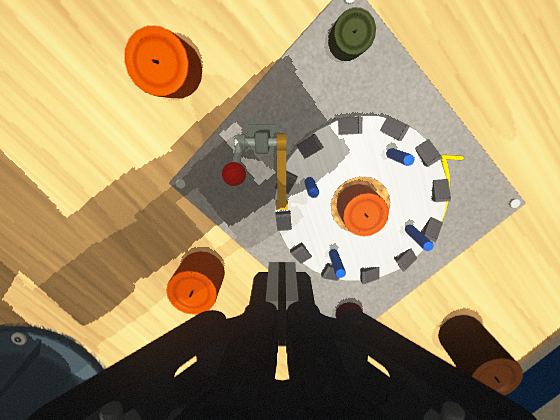

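```bash
cd pics; python3 -c "
import cv2,numpy as np
a=cv2.imread('e_side.png')[140:300,180:400];b=cv2.imread('e_scene.png')[140:300,180:400]
cv2.imwrite('e_mix.png',cv2.resize(np.hstack([a,b]),(800,292)))
a=cv2.imread('a_wrist.png')"
```

```text
(no output)
```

View pics/e_mix.png

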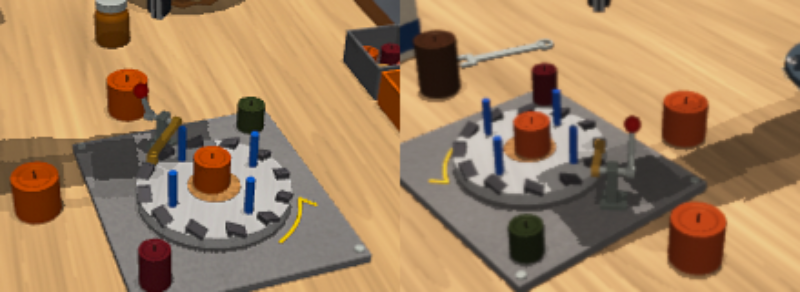

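```bash
python3 - <<'E'
from bench import manip
manip.dwell(.3); manip.sign_off(); print(manip.current_time())
E
```

```text
the job is handed in; nothing more can be done
the job is handed in; nothing more can be done
```

The turntable is back one notch with the pawl fully down, and the job is handed in. It took about 20 s of the 58 s limit, and I grasped and lifted nothing.

- **What I did:** With shut fingers I pushed the red ball over until it fell to the lifted side. I then pushed peg3 clockwise along its arc and pushed the ball back from the other side.
- **Wheel:** It averages about -0.44 rad across the three cameras, inside the -0.51 to -0.36 window. It started at about 0.115 rad. Single peg readings scatter by up to about 0.07 rad, so the average is the better figure.
- **Pawl:** The wrist camera puts the ball within 1 mm of its starting place (pawl down) and at the same height. A pawl resting on a tooth would have moved it about 9 mm.
- **Candles:** The orange candle still stands in the middle of the wheel. The wine and green candles and the other loose things in view show no sign of having moved. I checked those by eye only.
- **Forces:** My readings between pushes stayed around 1 N.

No check failed. The side and scene cameras differ from the wrist camera by about 7 mm on the ball's position. They differed by a similar amount while the lever was lifted, because each sees a different side of the ball.

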